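Set the sliding jaw of a bench length gauge and hold its cam wings shut

TASK

On the bench length gauge, slide the carriage along so that its jaw pushes the V-block gently against the spring plunger, until the dark band on the plunger's stem is just entering the bush (part of the band in, part still showing), with the carriage's two cam wings still open. Only then squeeze both wings shut against the stem between them without losing that setting, and finish while still holding them shut with the plunger at its band, so that I can tighten the lock screw. Move the block only with the jaw, never push the plunger in to its end, and leave the other things on the bench alone.

Things in the scene. Friction and masses are not known exactly. Their poses are not given: they have to be found in the camera images.
- gauge: The fixed bench length gauge: steel bed plate 250 x 64 x 12 mm with two guide rails (8 mm high, 46 mm apart) along it. Origin: middle of its underside, on the bench; x: slide direction, from the carriage to the plunger; z up. Plunger housing (24 x 38 x 40 mm) at the +x end; its brass bush ends at x = +95.5 mm. A tall carton and a press fixture stand beside it, 60 mm or more off its centre line.
- carriage: The aluminium carriage; slides only along the gauge's x, origin from -90 mm (starts at -78 to -60) to +50 mm, about 1 N friction. Origin: centre of its underside, 12 mm over the bench. Jaw face at its x = +25 mm, 40 mm wide; above the jaw a cross plate 86 mm wide, 34 to 67 mm above the origin, back face at x = +16.5 mm: fingers either side of the wings can push on it. Stem 14 x 11 mm, 86 mm tall.
- wing_grip (a point): Point on the carriage midway between the wings, 72 mm above the carriage's origin, 84 mm above the bench: bring the point between the finger pads here, fingers closing along the gauge's y. The cross plate's back face is 16.5 mm ahead (+x) of it; behind it is free.
- wing_a: Sprung wing on the gauge's +y side: dark plate 18 mm wide, 5 thick, 58 high. Origin: its hinge, 34 mm above the carriage's origin, 9.5 mm to +y; z runs up the plate. Open it leans out 0.28 rad (57 mm over both tips, 102 mm above the bench); shut it is upright (24 mm over both). Takes 6 N at the tip to start, 10 N to stay shut. Both wings are geared alike. The shut cam does not hold the carriage.
- wing_b: The same cam wing mirrored on the gauge's -y side.
- plunger (a joint): How far the spring plunger is pushed in towards +x: 0 free, 0.018 m at its end. Spring: 1.5 N at 0, then 0.45 N per mm; it pushes block and carriage back if let go. The dark band on its stem (8 mm wide) begins to enter the brass bush at 0.006 and is all in at 0.014; its middle is at 0.010 m.
- plunger_tip (a point): Centre of the front face of the plunger's round head (26 mm diameter), 32 mm above the bench; at x = +69 mm of the gauge when free, and it moves with the plunger.
- v_block: Ground steel V-block, 50 (along the gauge's x) x 40 x 36 mm, 0.3 to 0.55 kg, loose on the bed between jaw and plunger. Origin: centre of its underside. When it is pressed between jaw and plunger the jaw face is 50 mm behind the plunger's face: with the plunger at mid-band the carriage origin is at x = +4 mm of the gauge.
- star_disc_1: Loose bystander: black toothed disc, 60 mm across, 9 mm thick. Leave alone.
- screw_box: Loose bystander: small carton 56 x 80 x 40 mm. Leave alone.

How it is judged:
On the way, in this order (a step that is already met when the one before it is completed fails the run):
1. the jaw presses the V-block against the plunger, the plunger is at its band and the wings are still open (value of joint plunger between 0.006 and 0.014 m and contact force between carriage and v_block above 1 N and angle between the z axis of each of wing_a, wing_b and the z axis of gauge, either way round above 0.14 rad), for 0.2 s.
2. both wings are squeezed shut with the plunger still at its band (value of joint plunger between 0.006 and 0.014 m and angle between the z axis of each of wing_a, wing_b and the z axis of gauge, either way round below 0.07 rad), for 0.2 s.
At the end, for the whole second after the job is handed in: The plunger stands at its band (6 to 14 mm in) with the V-block flat on the bed between jaw and plunger, both cam wings are shut (within 0.07 rad of upright), each held by a finger with over 3 N, and the carriage is still (all of step 2 and contact force between the fingers and wing_a above 3 N and contact force between the fingers and wing_b above 3 N and contact force between carriage and v_block above 1 N and z of v_block in the frame of gauge below 0.016 m and linear speed of carriage below 0.01 m/s); the arm keeps its last pose, push and grip.
It fails at once if the wings are squeezed shut while the plunger is not pushed in to its band (angle between the z axis of wing_a and the z axis of gauge, either way round below 0.07 rad and value of joint plunger below 0.0055 m).
It fails at once if the plunger is pushed in to its end (value of joint plunger above 0.017 m).
It fails at once if the robot pushes the V-block itself (contact force between the arm and v_block above 2 N).
It fails at once if the fingers push the V-block themselves (contact force between the fingers and v_block above 2 N).
It fails at once if the toothed disc or the carton is moved (distance of any of star_disc_1, screw_box from where it was at the start of the episode above 0.02 m).
It also fails if it takes over 38 s, if anything falls off the work surface, if the arm or the gripper's body presses on something with over 40 N, if the wrist force passes 120 N, or if a joint passes its speed limit or range.

ROBOT

A 7-joint arm with a two-finger parallel gripper is mounted at the origin on a cart in front of the work surface, level with it; the furniture and walls round the work are solid. World frame = base frame: x ahead of the robot, y to its left, z up, the work surface at z = 0. Lengths are in m, angles in rad, forces in N, time in s.
With the tool pointing down it reaches from about 0.425 to 0.875 m from the base axis. Payload 8.4 kg.
Tool frame: the origin (TCP) lies at the very end of the fingers, on their centre line; the grasp point (between the pads) lies 19 mm behind it; z points along the fingers, y is the line along which they close (so a half turn about z gives the same grasp; the last joint's range is limited). The gripper opens to 85 mm and grips with 20 to 120 N. Pads are 22 mm wide; open, the fingers measure 114 mm over their backs; the gripper's body (76 mm by 85 mm) begins 54 mm behind the grasp point. The pads swing forward as they close: fully open they stand 13 mm farther back than shut.
Start: joints at [-1.334, 0.333, 0.04, 1.465, -0.013, 1.343, -0.059], TCP at [0.214, 0.614, 0.195] pointing down, gripper open.
Joint ranges: [-2.58, 2.58], [-0.38, 2.09], [-1.3, 1.39], [0.25, 2.4], [-1.5, 4.64], [0.08, 2.09], [-2.65, 2.65]. Speed limits (rad/s): [2.22, 2.22, 2.79, 2.79, 3.14, 3.14, 3.14].

INTERFACE

Orientations are given as [roll, pitch, yaw] about the fixed x, y, z axes, in that order (R = Rz(yaw) Ry(pitch) Rx(roll)).
In Python, from bench import r gives the robot as it stands.
- The arm moves only by the tool arm_command, never from a script. Its argument "plan" is text: rows parted by semicolons, each of 5 numbers parted by spaces: the finger opening in mm, from 0 to 85.4, then the shift along the world's x, y, z in mm, then the turn about the world's z in degrees. In form: gripper dx dy dz turn; .... A call has 1 to 12 rows; each row shifts and turns the commanded pose from where the row before left it; what a row does not reach is not made up. A row lasts 1/12 s, in which the tool goes at most 41.7 mm and 7.16 degrees, less where a joint would pass 70% of its speed; a pose out of reach is approached as far as the arm can. A call with a gripper value outside its range is refused whole. The fingers move at their own pace and stop on an object; the grip force is fixed at half the most. Time passes only in rows, so rows that do not move let the fingers close. It gives the time, the measured TCP pose, the force, the opening and the grip force at its end, in the units of the state.
- r.read_state(): the state, without advancing time (a new reading comes with each control period).
- r.camera(name): name is "scene" or "top" or "wrist"; returns the picture (480x640x3 uint8, blue, green, red); there is no depth.
- r.camera_model(name): a dict with "K" (3x3 intrinsics, pixels), "xyz" and "attitude" of the camera in the world; the wrist camera has in their place "hand_eye" (4x4, takes a point from camera to tool coordinates, whose origin is the TCP and whose axes are the flange's). Camera axes: x right, y up, looking along -z (the intrinsics and any distortion apply to the point x, -y, -z); pixel columns grow to the right and rows downward; lengths in m; the calibration is good to about 2 mm. The wrist camera is an equidistant fisheye: a pixel r from the principal point sees the ray r / f radians off the axis. A picture is of the moment at which its call begins: read the wrist's pose just before it. camera_model takes no time and is no camera call.
- r.job_done(): hands the job in; it is judged then, once.
The state is a dict: "time": time; "joint_pos": joint angles; "qd": joint speeds; "tau": joint torques, N m; "ee_pos": TCP position; "ee_rot": TCP orientation; "wrist_force": force on the tool from outside, world axes, zero at the start; "ft_torque": the same for the moment, N m; "gripper_width": opening from 0.0 (shut) to 1.0 (fully open); "grip_force": force on a finger pad.
Only numpy, scipy, OpenCV 4.12 (cv2) and the standard library are available. Lean on these libraries where they do the work, as an engineer would, in place of code of your own. Each camera call takes 0.05 s, during which the arm holds its last target. There are 200 camera calls.

## Working session

There is one attempt and no reset: what is moved stays moved. The work goes in short steps, Python scripts to look and compute and a tool call to move; the robot and the scene stay as the last step left them, time stands still between calls to the robot, and variables do not carry over. Pictures are saved under pics/ and viewed, at most 10 in all, crops included, and the job is handed in when it is done.

Besides the shell and the picture viewer there is one more tool, called after "Call:" in YAML: its name, and indented under it one key for each argument. arm_command: Moves the arm, as the interface text tells. Its arguments: {"type":"object","properties":{"plan":{"type":"string"}},"required":["plan"]}

```bash
mkdir -p pics; python3 - <<'E'
from bench import r
import cv2
s=r.read_state();print({k:s[k] for k in('time','ee_pos','ee_rot','gripper_width','wrist_force')})
for n in('scene','top'):
    cv2.imwrite(f'pics/{n}0.png',r.camera(n));print(n,r.camera_model(n))
print(r.camera_model('wrist'))
E
```

```text
{'time': 0.0, 'ee_pos': array([0.21406795, 0.61319064, 0.1939059 ]), 'ee_rot': array([-3.13995599e+00,  1.10816863e-04,  2.80574082e+00]), 'gripper_width': 0.992309410207152, 'wrist_force': array([-0.56614934, -0.98071233, -0.77354799])}
scene {'K': array([[517.39110978,   0.        , 322.60998327],
       [  0.        , 517.39110978, 238.50676948],
       [  0.        ,   0.        ,   1.        ]]), 'xyz': array([ 0.14357742, -0.31997844,  0.82043224]), 'attitude': array([ 0.48699079, -0.01117902, -1.2459654 ])}
top {'K': array([[510.47431962,   0.        , 325.48339139],
       [  0.        , 510.47431962, 238.14036368],
       [  0.        ,   0.        ,   1.        ]]), 'xyz': array([ 0.33157226, -0.18456705,  0.93849117]), 'attitude': array([ 0.20813411,  0.0025363 , -1.65599026])}
{'K': array([[371.64829954,   0.        , 321.31461369],
       [  0.        , 371.64829954, 229.86640374],
       [  0.        ,   0.        ,   1.        ]]), 'hand_eye': array([[-4.06805217e-04,  9.50290289e-01,  3.11365060e-01,
         7.90522194e-02],
       [ 9.99999913e-01,  3.57860901e-04,  2.14325402e-04,
        -3.79170940e-04],
       [ 9.22459675e-05,  3.11365120e-01, -9.50290352e-01,
        -1.78703183e-01],
       [ 0.00000000e+00,  0.00000000e+00,  0.00000000e+00,
         1.00000000e+00]])}
```

View pics/scene0.png

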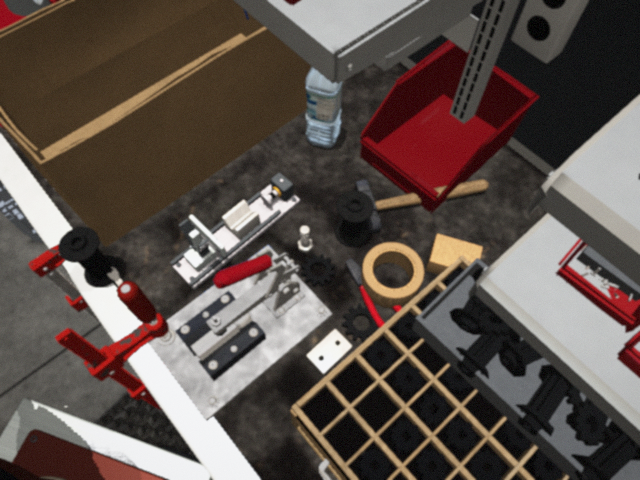

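View pics/top0.png

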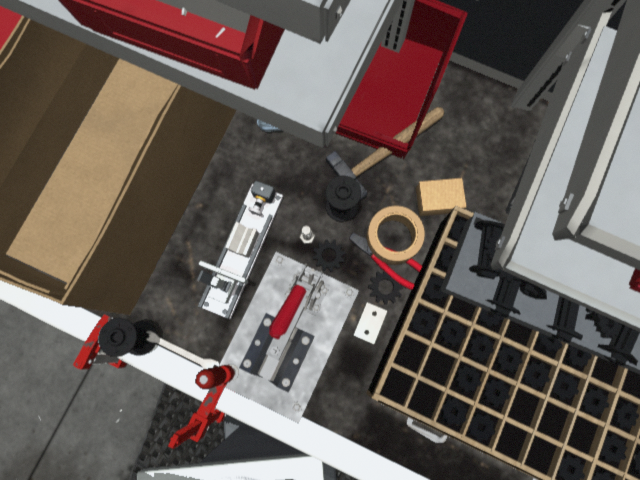

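Both pictures show the gauge: scene about (175,270)–(295,190), top about (215,310)–(265,185), with the carton on its left and the press on its right. I'll zoom in on both views.

```bash
python3 - <<'E'
import cv2,numpy as np
a=cv2.imread('pics/scene0.png')[165:295,165:305];b=cv2.imread('pics/top0.png')[175:325,190:290]
a=cv2.resize(a,None,fx=4,fy=4,interpolation=3)   # 560x520
b=cv2.resize(b,None,fx=4,fy=4,interpolation=3)   # 400x600
cv2.imwrite('pics/a.png',a);cv2.imwrite('pics/b.png',b)
E
```

```text
(no output)
```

View pics/a.png

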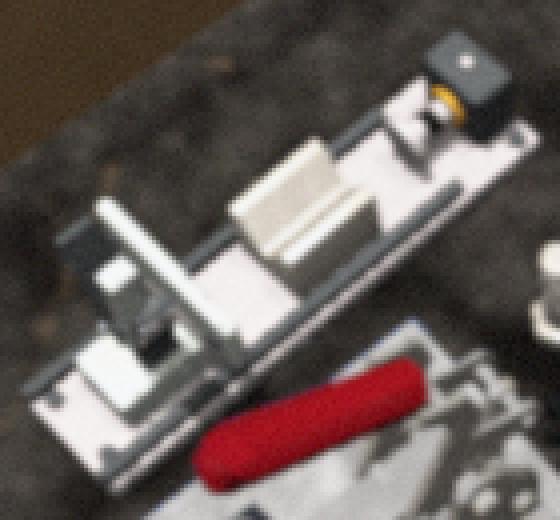

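View pics/b.png

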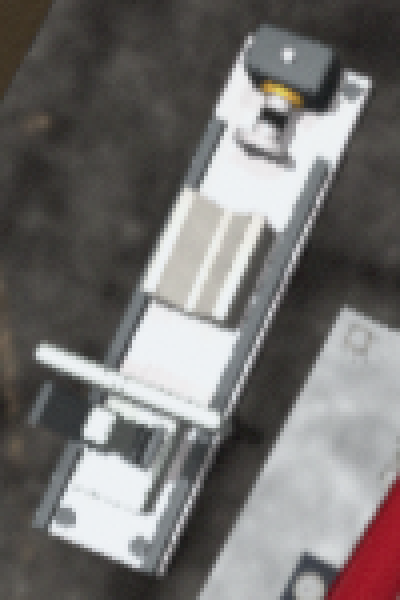

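The crops show the bed's corners, stem top, wings, cross plate (top ends), V-block and plunger with its brass bush. Crop a has the near bed corners at (30,403) and (115,488), stem top at (117,272), plate top ends at (103,203)/(235,355). Crop b has bed corners (38,525), (158,572), (370,78), stem top (100,425), plate ends (40,352)/(218,418). Next I fit the gauge pose.

```bash
cat >h.py <<'E'
import numpy as np
from scipy.spatial.transform import Rotation as R
from scipy.optimize import least_squares
from bench import r
M={n:r.camera_model(n) for n in('scene','top')}
def proj(n,p):
    m=M[n];c=R.from_euler('xyz',m['attitude']).inv().apply(np.atleast_2d(p)-m['xyz'])
    return np.c_[-c[:,0]/c[:,2],c[:,1]/c[:,2]]*m['K'][0,0]+m['K'][:2,2]
def tri(a,b):
    f=lambda p:np.r_[proj('scene',p)[0]-a,proj('top',p)[0]-b]
    s=least_squares(f,[.4,.2,.05]);return s.x,np.abs(s.fun).max()
A=lambda u,v:np.array([165+(u+.5)/4-.5,165+(v+.5)/4-.5])
B=lambda u,v:np.array([190+(u+.5)/4-.5,175+(v+.5)/4-.5])
E
python3 - <<'E'
from h import *
np.set_printoptions(precision=4,suppress=True)
pts=dict(stem=(A(117,272),B(100,425)),pl_l=(A(104,205),B(42,354)),pl_r=(A(236,352),B(218,416)),nl=(A(30,403),B(38,525)),nr=(A(115,488),B(158,572)),fr=(A(537,135),B(370,78)))
for k,v in pts.items(): print(k,*tri(*v))
# model: gauge coords; carriage coords add s
loc=dict(stem=(0,0,98,1),pl_l=(20.7,43,79,1),pl_r=(20.7,-43,79,1),nl=(-125,32,12,0),nr=(-125,-32,12,0),fr=(125,-32,12,0))
def f(q):
    x,y,z,th,s=q;o=[]
    for k,(a,b) in pts.items():
        l=np.array(loc[k][:3])/1e3+[loc[k][3]*s,0,0]
        p=R.from_euler('z',th).apply(l)+[x,y,z]
        o+=[proj('scene',p)[0]-a,proj('top',p)[0]-b]
    return np.ravel(o)
for y0 in(0,1.5,3):
    s=least_squares(f,[.4,.1,0,y0,-.07]);print(s.cost,s.x,np.degrees(s.x[3]))
print(s.fun.reshape(-1,4))
x,y,z,th,sc=s.x
for c in(sc,.004):print('grip',R.from_euler('z',th).apply([c,0,.084])+[x,y,z])
E
```

```text
stem [ 0.4526 -0.0087  0.0974] 0.15672138951148895
pl_l [0.4882 0.0188 0.077 ] 0.267008178076253
pl_r [ 0.4599 -0.0477  0.038 ] 0.47331414051038223
nl [ 0.4234  0.042  -0.0018] 0.2748867751801356
nr [ 0.3968 -0.0131  0.0056] 0.18414358763590144
fr [ 0.6187 -0.1239  0.0102] 0.2957216032786505
18.16752882395518 [ 0.5231 -0.0398 -0.0116 -0.4497 -0.0767] -25.766128966135444
18.1675288239553 [ 0.5231 -0.0398 -0.0116 -0.4497 -0.0767] -25.766128902459965
18.167528823955184 [ 0.5231 -0.0398 -0.0116  5.8335 -0.0767] 334.233871024487
[[ 0.3398  2.1257  0.1083 -0.0481]
 [-0.6567  0.6688 -1.0998 -0.8976]
 [-0.1979 -3.912   0.8045  1.2473]
 [-1.0547 -1.2298 -0.8678 -0.8091]
 [ 1.0472  1.5029  1.3351  0.0451]
 [ 0.5364  1.2616 -0.41    0.1635]]
grip [ 0.454  -0.0064  0.0724]
grip [ 0.5267 -0.0415  0.0724]
```

```bash
cat >> h.py <<'E'
pts=dict(stem=(A(117,272),B(100,425)),pl_l=(A(104,205),B(42,354)),nl=(A(30,403),B(38,525)),nr=(A(115,485),B(158,572)),fr=(A(537,137),B(370,78)))
loc=dict(stem=(0,0,98,1),pl_l=(20.7,43,79,1),nl=(-125,32,12,0),nr=(-125,-32,12,0),fr=(125,-32,12,0))
def f(q,zf=None):
    x,y,z,th,s=q;o=[]
    if zf is not None:z=zf
    for k,(a,b) in pts.items():
        l=np.array(loc[k][:3])/1e3+[loc[k][3]*s,0,0]
        p=R.from_euler('z',th).apply(l)+[x,y,z]
        o+=[proj('scene',p)[0]-a,proj('top',p)[0]-b]
    return np.ravel(o)
E
python3 - <<'E'
from h import *
np.set_printoptions(precision=4,suppress=True)
for zf in(None,0.):
    s=least_squares(f,[.4,.1,0,-.45,-.07],kwargs=dict(zf=zf),loss='soft_l1');print(s.cost,s.x,np.degrees(s.x[3]));print(f(s.x,zf).reshape(-1,4))
    x,y,z,th,sc=s.x
    for c in(sc,.004):print('grip',R.from_euler('z',th).apply([c,0,.084])+[x,y,0])
st=r.read_state()['ee_rot'];print(np.degrees(st), R.from_euler('xyz',st).as_matrix())
E
```

```text
6.557370424178972 [ 0.5221 -0.0406 -0.0074 -0.4482 -0.076 ] -25.677489921847165
[[ 0.3669  1.3648  0.3159 -0.1349]
 [-0.6941 -0.1313 -1.0049 -1.0401]
 [-1.4571 -1.4887 -0.8813 -0.374 ]
 [ 0.7965  2.0677  1.4922  0.4892]
 [ 0.6307  0.0737 -0.2245 -0.0244]]
grip [ 0.4536 -0.0076  0.084 ]
grip [ 0.5257 -0.0423  0.084 ]
8.581639102030907 [ 0.5201 -0.0425 -0.0403 -0.4478 -0.0758] -25.656948832906775
[[ 0.0998  0.4543  0.6522  0.2763]
 [-0.9981 -1.1618 -0.8244 -0.7973]
 [-1.9925 -1.9893 -0.7463  0.3142]
 [ 0.4684  1.7605  1.9028  1.2742]
 [ 1.1507 -0.9555  0.5279 -0.2768]]
grip [ 0.4518 -0.0097  0.084 ]
grip [ 0.5237 -0.0443  0.084 ]
[-179.9178    0.0037  160.7593] [[-0.9441  0.3295 -0.0004]
 [ 0.3295  0.9441 -0.0014]
 [-0.0001 -0.0014 -1.    ]]
```

Gauge found: yaw about −25.7°, wing grip about (453, −8) mm, so the tool must turn −6.5° and the wrist camera then looks ahead along the slide. First I go up and over the carton.

Call:
arm_command:
  plan: "85 0 0 38 -1.08;85 0 0 38 -1.08;85 0 0 38 -1.08;85 0 0 38 -1.08;85 0 0 38 -1.08;85 0 0 30 -1.08;85 25 -30 0 0;85 25 -30 0 0;85 25 -30 0 0;85 25 -30 0 0;85 20 -32 0 0;85 20 -32 0 0"

```text
time: 1.1
ee_pos: [0.3551, 0.4278, 0.4143]
ee_rot: [-3.141, -0.0, 2.692]
wrist_force: [-0.1, -0.1, 0.4]
gripper_width: 0.995
grip_force: 0.0
```

Call:
arm_command:
  plan: "85 10 -36 0 0;85 10 -36 0 0;85 10 -36 0 0;85 10 -36 0 0;85 10 -36 0 0;85 10 -36 0 0;85 10 -36 0 0;85 10 -36 0 0;85 10 -36 0 0;85 0 -36 0 0;85 0 -36 0 0;85 0 -34 0 0"

```text
time: 2.1
ee_pos: [0.4438, -0.0026, 0.4145]
ee_rot: [-3.141, -0.0, 2.692]
wrist_force: [0.3, -0.2, 0.6]
gripper_width: 0.992
grip_force: 0.0
```

Call:
arm_command:
  plan: "75 0 0 -38 0;75 0 0 -38 0;75 0 0 -38 0;75 0 0 -38 0;75 0 0 -30 0;75 0 0 0 0;75 0 0 0 0;75 0 0 0 0"

```text
time: 2.77
ee_pos: [0.4451, -0.0002, 0.2347]
ee_rot: [3.14, 0.001, 2.693]
wrist_force: [-0.2, -0.0, 1.0]
gripper_width: 0.878
grip_force: 0.0
```

```bash
python3 - <<'E'
from bench import r
import cv2
s=r.read_state();print(s['time'],s['ee_pos'],s['ee_rot'],s['gripper_width'],s['wrist_force'])
i=r.camera('wrist');cv2.imwrite('pics/w1.png',i)
E
```

```text
2.7667 [ 4.45053348e-01 -2.45990978e-04  2.34743269e-01] [3.14046982e+00 1.42211923e-03 2.69254715e+00] 0.8784825026258697 [-0.23749479 -0.04879439  1.04665756]
```

View pics/w1.png

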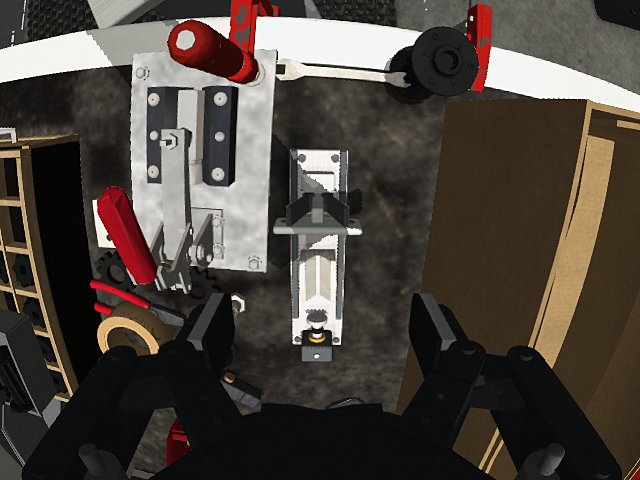

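The wrist view shows the gauge straight under the hand along column about 319: bed near edge row 150, cross plate row 229 (274–362), bush and housing at (317,345). I'll fit from a zoom.

```bash
python3 - <<'E'
import cv2
a=cv2.imread('pics/w1.png')[140:265,250:390];b=cv2.imread('pics/w1.png')[260:370,250:390]
a=cv2.resize(a,None,fx=5,fy=5,interpolation=cv2.INTER_CUBIC)[:, :]
cv2.imwrite('pics/w1a.png',a[:600,:700])
E
```

```text
(no output)
```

View pics/w1a.png

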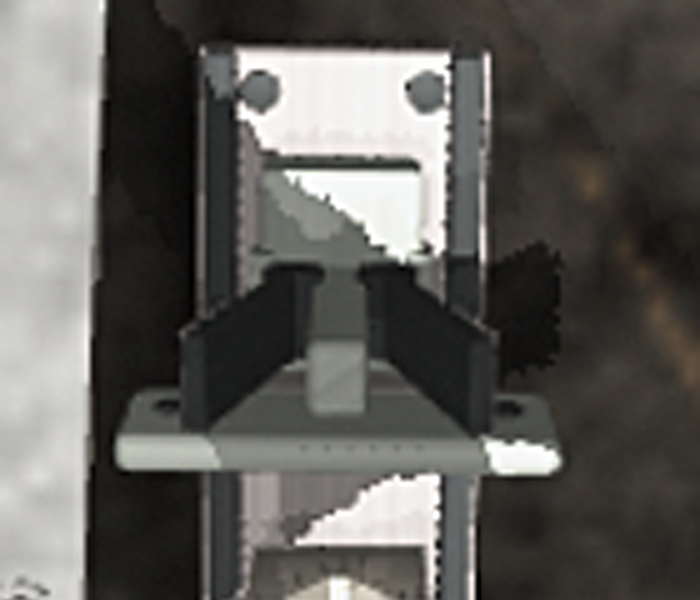

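The zoom shows stem top centre (338,378), plate top ends (117,453)/(562,453), bed near corners (198,47)/(491,47), and the wings leaning out from the stem. I'll refit with these.

```bash
cat >>h.py <<'E'
MW=r.camera_model('wrist')
def projw(p,pos,rot):
    H=np.array(MW['hand_eye']);t=R.from_euler('xyz',rot).inv().apply(np.atleast_2d(p)-pos)
    c=(t-H[:3,3])@H[:3,:3];v=np.c_[c[:,0],-c[:,1]];n=np.linalg.norm(v,axis=1,keepdims=True)
    return v/n*np.arctan2(n,-c[:,2:])*MW['K'][0,0]+MW['K'][:2,2]
E
python3 - <<'E'
from h import *
np.set_printoptions(precision=4,suppress=True)
pos=[.44505,-.00025,.23474];rot=[3.14047,.00142,2.69255]
C=lambda u,v:np.array([250+(u+.5)/5-.5,140+(v+.5)/5-.5])
W=[((0,0,98,1),C(338,378)),((20.75,43,79,1),C(562,453)),((20.75,-43,79,1),C(117,453)),((-125,-32,12,0),C(198,47)),((-125,32,12,0),C(491,47))]
def fw(q):
    x,y,z,th,s=q;o=[]
    for l,a in W:
        p=R.from_euler('z',th).apply(np.array(l[:3])/1e3+[l[3]*s,0,0])+[x,y,z]
        o.append(projw(p,pos,rot)[0]-a)
    return np.ravel(o)
for name,g in(('wrist z=0',lambda q:np.r_[fw(q),1e5*q[2]]),('all',lambda q:np.r_[fw(q)*1.5,f(q)]),('all z0',lambda q:np.r_[fw(q)*1.5,f(q),1e5*q[2]])):
    s=least_squares(g,[.52,-.04,0,-.45,-.076],x_scale=[.1,.1,.1,.1,.1]);x,y,z,th,sc=s.x
    print(name,s.cost,s.x,np.degrees(th));print(fw(s.x))
    for c in(sc-.015,sc,.004):print('grip',R.from_euler('z',th).apply([c,0,.084])+[x,y,0])
# stem height from three views
st=C(338,378)
h=least_squares(lambda p:np.r_[projw(p,pos,rot)[0]-st,proj('scene',p)[0]-A(117,272),proj('top',p)[0]-B(100,425)],[.45,-.01,.1]);print('stem',h.x,h.fun)
E
```

```text
wrist z=0 0.7911054506249333 [ 0.5208 -0.0412 -0.     -0.4545 -0.0754] -26.043375009429447
[ 0.2026 -0.3481  0.7359  0.4212 -0.57    0.0122 -0.577  -0.1072  0.135
  0.1153]
grip [ 0.4395 -0.0016  0.084 ]
grip [ 0.453  -0.0081  0.084 ]
grip [ 0.5244 -0.043   0.084 ]
all 11.216043847348672 [ 0.5214 -0.0412 -0.0049 -0.4506 -0.0747] -25.817738372572013
[ 0.2334 -0.4916  0.2135 -0.1025  0.1831 -0.1725 -0.3795  0.0791 -0.3886
  0.0675]
grip [ 0.4407 -0.0022  0.084 ]
grip [ 0.4542 -0.0087  0.084 ]
grip [ 0.525 -0.043  0.084]
all z0 18.645193626773647 [ 0.5207 -0.0415 -0.     -0.4532 -0.0756] -25.96657362222656
[-0.221  -0.436   0.381   0.2833 -0.9298 -0.0108 -0.9816  0.0045 -0.2722
  0.1393]
grip [ 0.4393 -0.0019  0.084 ]
grip [ 0.4528 -0.0084  0.084 ]
grip [ 0.5243 -0.0433  0.084 ]
stem [ 0.4532 -0.0086  0.097 ] [-0.1362 -0.2926 -0.039  -0.1916  0.0565 -0.443 ]
```

Call:
arm_command:
  plan: "72 -1 -3.6 -25 -0.2;72 0 0 -35 0;72 0 0 -35 0;72 0 0 -25 0;72 0 0 -20 0;72 0 0 -15 0;72 0 0 -10 0;72 0 0 -10 0;72 0 0 0 0;72 0 0 0 0"

```text
time: 3.65
ee_pos: [0.4438, -0.0039, 0.0585]
ee_rot: [3.141, 0.001, 2.689]
wrist_force: [0.2, 0.0, 0.2]
gripper_width: 0.848
grip_force: 0.0
```

```bash
python3 - <<'E'
from bench import r
import cv2
s=r.read_state();print(s['time'],s['ee_pos'],s['ee_rot'],s['gripper_width'],s['wrist_force'])
i=r.camera('wrist');cv2.imwrite('pics/w2.png',i)
E
```

```text
3.65 [ 0.44380761 -0.00386901  0.05845101] [3.14143645e+00 5.45087387e-04 2.68917811e+00] 0.8478566590324645 [0.23432669 0.01290849 0.15452455]
```

View pics/w2.png

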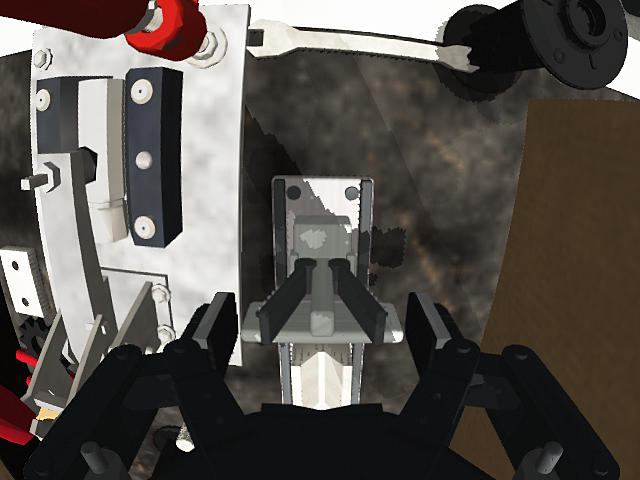

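The fingers straddle the wings evenly (pads at columns 222/418, wing tips at 260/382), with the cross plate just ahead. Now I push forward along the gauge, 3.5 mm per row.

Call:
arm_command:
  plan: "68 0 0 0 0;68 3.6 -1.75 0 0;68 3.6 -1.75 0 0;68 3.6 -1.75 0 0;68 2.7 -1.3 0 0;68 2.7 -1.3 0 0;68 2.7 -1.3 0 0;68 3.6 -1.75 0 0;68 3.6 -1.75 0 0;68 3.6 -1.75 0 0;68 3.6 -1.75 0 0;68 3.6 -1.75 0 0"

```text
time: 4.7
ee_pos: [0.4805, -0.022, 0.0578]
ee_rot: [-3.141, -0.0, 2.689]
wrist_force: [0.6, 0.1, 0.1]
gripper_width: 0.793
grip_force: 0.0
```

Call:
arm_command:
  plan: "68 3.6 -1.75 0 0;68 3.6 -1.75 0 0;68 3.6 -1.75 0 0;68 3.6 -1.75 0 0;68 3.6 -1.75 0 0;68 2.7 -1.3 0 0;68 2.7 -1.3 0 0;68 2.7 -1.3 0 0;68 1.8 -0.87 0 0;68 0 0 0 0;68 0 0 0 0"

```text
time: 5.62
ee_pos: [0.508, -0.0354, 0.0578]
ee_rot: [-3.141, -0.0, 2.689]
wrist_force: [-0.1, 0.6, -0.1]
gripper_width: 0.795
grip_force: 0.0
```

```bash
cat > look.py <<'E'
import sys,cv2
from h import *
k=sys.argv[1];s=r.read_state()
g=R.from_euler('z',-.4532).inv().apply(s['ee_pos']-[.5207,-.0415,0])*1e3
print(s['time'],'gauge xyz mm',g.round(1),'F',R.from_euler('z',-.4532).inv().apply(s['wrist_force']).round(2),s['gripper_width'],s['grip_force'],np.degrees(s['ee_rot']).round(2))
a=r.camera('scene')[155:295,165:305];b=r.camera('top')[165:325,190:290]
a=cv2.resize(a,(600,600),interpolation=cv2.INTER_CUBIC)
cv2.imwrite(f'pics/{k}_s.png',a);cv2.imwrite(f'pics/{k}_t.png',b)
b=cv2.resize(b[:100,:],(400,400),interpolation=cv2.INTER_CUBIC)
b=cv2.resize(b[:,200:],None,fx=1,fy=1)
o=np.zeros((600,800,3),np.uint8);o[:,:600]=a;o[:400,600:]=b
cv2.imwrite(f'pics/{k}.png',o)
E
python3 look.py p1
```

```text
5.6167 gauge xyz mm [-14.1  -0.1  57.8] F [-0.37  0.52 -0.15] 0.7950323017284987 0.0 [-179.99   -0.    154.07]
```

View pics/p1.png

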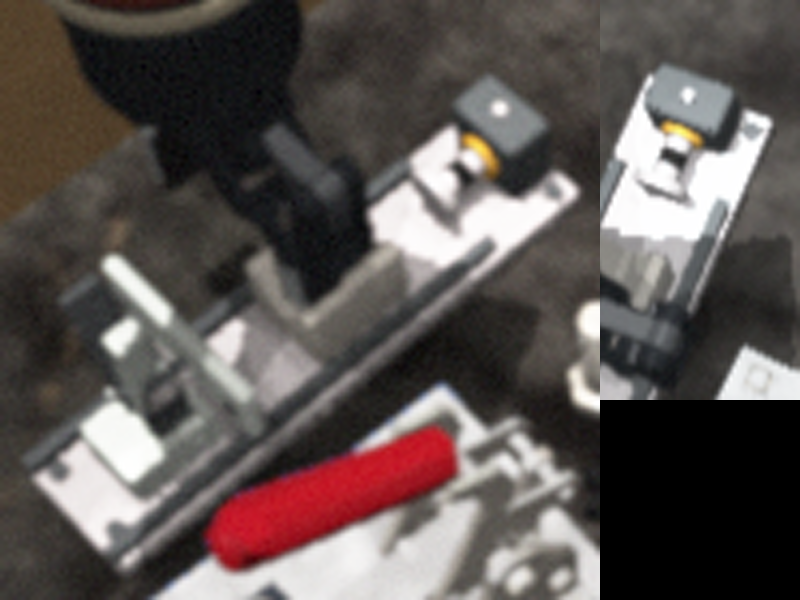

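The picture shows the carriage has not moved (plate still at its starting place, p1 (105,265)–(250,420)): the fingers passed above the cross plate, so the tips are higher than I assumed. I work out where they really are by projecting candidate tip heights.

```bash
python3 - <<'E'
from h import *
np.set_printoptions(precision=0,suppress=True)
G=lambda x,y,z:R.from_euler('z',-.4532).apply(np.array([x,y,z])/1e3)+[.5207,-.0415,0]
for y in(34,-34,49,-49):
  for x in(-25,-3):
    print(y,x,[(z,((proj('scene',G(x,y,z))[0]-[165,155])*600/140).round(),((proj('top',G(x,y,z))[0]-[190,165])*4-[200,0]).round()) for z in(58,70,82,95,108)])
pos=[.4438,-.00387,.05845];rot=[3.14144,.000545,2.68918]
print('wrist w2')
for y in(36,-36):
  for x in(-97,-75):print(y,x,[(z,projw(G(x,y,z),pos,rot)[0]) for z in(58,70,82,95,108,120)])
print('plate ends',projw([G(-75.6+20.7,y,79) for y in(43,-43)],pos,rot),'stem',projw(G(-75.6,0,98),pos,rot))
E
```

```text
34 -25 [(58, array([189., 248.]), array([-107.,  339.])), (70, array([183., 232.]), array([-113.,  334.])), (82, array([178., 216.]), array([-119.,  329.])), (95, array([171., 198.]), array([-126.,  323.])), (108, array([165., 180.]), array([-133.,  317.]))]
34 -3 [(58, array([232., 214.]), array([-87., 293.])), (70, array([227., 198.]), array([-93., 288.])), (82, array([221., 182.]), array([-99., 282.])), (95, array([216., 164.]), array([-105.,  275.])), (108, array([210., 146.]), array([-112.,  269.]))]
-34 -25 [(58, array([301., 354.]), array([ 36., 394.])), (70, array([297., 339.]), array([ 31., 390.])), (82, array([293., 324.]), array([ 27., 385.])), (95, array([288., 308.]), array([ 22., 380.])), (108, array([283., 290.]), array([ 17., 375.]))]
-34 -3 [(58, array([344., 319.]), array([ 55., 348.])), (70, array([340., 304.]), array([ 51., 343.])), (82, array([336., 289.]), array([ 47., 338.])), (95, array([332., 271.]), array([ 43., 332.])), (108, array([328., 254.]), array([ 38., 326.]))]
49 -25 [(58, array([165., 225.]), array([-139.,  327.])), (70, array([159., 209.]), array(
[... 981 characters left out ...]
[395., 255.])), (82, array([400., 264.])), (95, array([405., 276.])), (108, array([412., 290.])), (120, array([419., 305.]))]
36 -75 [(58, array([388., 284.])), (70, array([392., 294.])), (82, array([396., 306.])), (95, array([401., 320.])), (108, array([406., 336.])), (120, array([412., 353.]))]
-36 -97 [(58, array([253., 246.])), (70, array([248., 255.])), (82, array([244., 264.])), (95, array([238., 276.])), (108, array([231., 290.])), (120, array([224., 305.]))]
-36 -75 [(58, array([255., 284.])), (70, array([252., 294.])), (82, array([247., 306.])), (95, array([242., 320.])), (108, array([237., 336.])), (120, array([231., 353.]))]
plate ends [[404. 336.]
 [239. 336.]] stem [[322. 324.]]
```

By projection, the visible tips are about 105 mm high while the reported TCP is at 58, well above the 79 mm plate. I go back the same way, then lower in small steps while watching the force.

Call:
arm_command:
  plan: "68 -7.2 3.5 0 0;68 -7.2 3.5 0 0;68 -7.2 3.5 0 0;68 -7.2 3.5 0 0;68 -7.2 3.5 0 0;68 -7.2 3.5 0 0;68 -7.2 3.5 0 0;68 -7.2 3.5 0 0;68 -5.4 2.6 0 0;68 0 0 0 0"

```text
time: 6.55
ee_pos: [0.4438, -0.0041, 0.0577]
ee_rot: [3.141, -0.001, 2.69]
wrist_force: [1.3, -0.4, -0.4]
gripper_width: 0.795
grip_force: 0.0
```

Call:
arm_command:
  plan: "68 0 0 -3 0;68 0 0 -3 0;68 0 0 -3 0;68 0 0 -3 0;68 0 0 -3 0;68 0 0 0 0"

```text
time: 7.05
ee_pos: [0.4446, -0.005, 0.042]
ee_rot: [-3.14, -0.001, 2.689]
wrist_force: [0.6, 0.1, -0.2]
gripper_width: 0.797
grip_force: 0.0
```

```bash
cat > comp.py <<'E'
import sys,cv2
from h import *
s=r.read_state();k=sys.argv[1]
w=r.camera('wrist');a=r.camera('scene');b=r.camera('top')
for n,i in zip('wst',(w,a,b)):cv2.imwrite(f'pics/{k}{n}.png',i)
print(s['time'],s['ee_pos'],s['wrist_force'],s['gripper_width'])
o=np.zeros((600,800,3),np.uint8)
o[:300,:400]=cv2.resize(w[160:460,120:520],(400,300))
o[300:,:400]=cv2.resize(b[175:325,150:350],(400,300),interpolation=2)
o[:,400:]=cv2.resize(a[130:310,150:270],(400,600),interpolation=2)
cv2.imwrite(f'pics/{k}.png',o)
E
python3 comp.py c1
```

```text
7.05 [ 0.44458939 -0.00503825  0.0420329 ] [ 0.58445329  0.14701239 -0.16344664] 0.7966190115864653
```

View pics/c1.png

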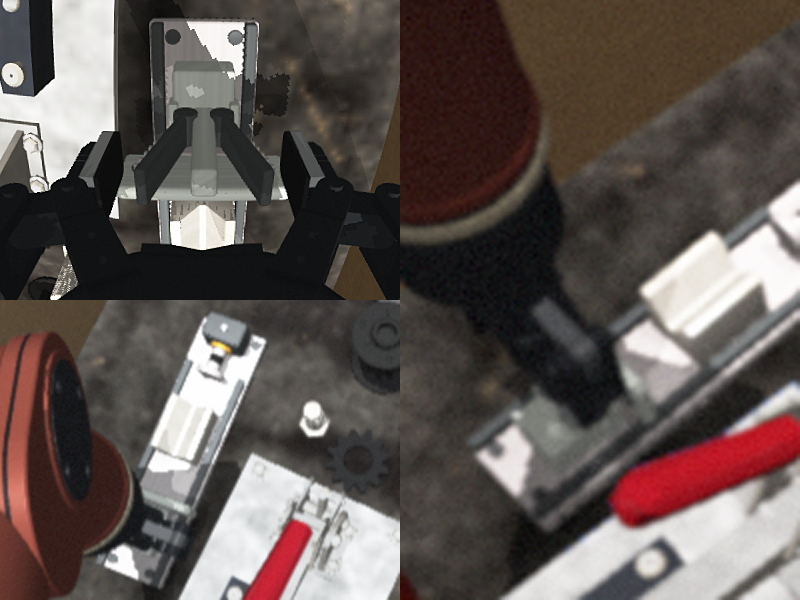

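The composite shows the fingers each side of the wings; the near finger's lower end in the scene part is about (590,420), i.e. scene pixel (207,256). I check its height.

```bash
python3 - <<'E'
from h import *
np.set_printoptions(precision=0,suppress=True)
s=r.read_state();g=R.from_euler('z',-.4532).inv().apply(s['ee_pos']-[.5207,-.0415,0])*1e3;print(g)
G=lambda x,y,z:R.from_euler('z',-.4532).apply(np.array([x,y,z])/1e3)+[.5207,-.0415,0]
for y in(-34,-48):
  for dx in(-11,11):
    print(y,dx,[(z,(proj('scene',G(g[0]+dx,y,z))[0]-[150,130])*3.333+[400,0],(proj('top',G(g[0]+dx,y,z))[0]-[150,175])*2+[0,300]) for z in(45,55,65,75,85,95)])
E
```

```text
[-84.  -0.  43.]
-34 -11 [(45, array([580., 460.]), array([169., 554.])), (55, array([576., 451.]), array([167., 553.])), (65, array([572., 443.]), array([165., 552.])), (75, array([568., 434.]), array([162., 551.])), (85, array([564., 425.]), array([160., 550.])), (95, array([560., 415.]), array([158., 548.]))]
-34 11 [(45, array([615., 431.]), array([179., 530.])), (55, array([611., 423.]), array([177., 529.])), (65, array([607., 414.]), array([175., 528.])), (75, array([604., 404.]), array([173., 526.])), (85, array([600., 395.]), array([171., 525.])), (95, array([596., 386.]), array([169., 524.]))]
-48 -11 [(45, array([598., 478.]), array([184., 559.])), (55, array([594., 470.]), array([182., 558.])), (65, array([591., 461.]), array([180., 558.])), (75, array([587., 452.]), array([178., 557.])), (85, array([583., 444.]), array([176., 556.])), (95, array([579., 434.]), array([174., 555.]))]
-48 11 [(45, array([633., 449.]), array([193., 536.])), (55, array([629., 441.]), array([192., 535.])), (65, array([626., 432.]), array([190., 533.])), (75, array([622., 423.]), array([188., 532.])), (85, array([619., 414.]), array([186., 531.])), (95, array([615., 404.]), array([184., 530.]))]
```

Tip height comes out about 90 mm again, roughly 48 above the reported TCP. I keep lowering gently and check the force.

Call:
arm_command:
  plan: "68 0 0 -2 0;68 0 0 -2 0;68 0 0 -2 0;68 0 0 -2 0;68 0 0 -2 0;68 0 0 0 0"

```text
time: 7.7
ee_pos: [0.4447, -0.0048, 0.0324]
ee_rot: [-3.141, -0.0, 2.689]
wrist_force: [-1.0, 0.4, -0.3]
gripper_width: 0.797
grip_force: 0.0
```

Call:
arm_command:
  plan: "68 0 0 -2 0;68 0 0 -2 0;68 0 0 -2 0;68 0 0 0 0"

```text
time: 8.03
ee_pos: [0.4447, -0.0048, 0.0264]
ee_rot: [-3.141, -0.0, 2.689]
wrist_force: [-0.2, 0.1, -1.3]
gripper_width: 0.796
grip_force: 0.0
```

```bash
cat > snap.py <<'E'
import sys,cv2
from h import *
for n in('wrist','scene','top'):cv2.imwrite(f'pics/{sys.argv[1]}_{n}.png',r.camera(n))
s=r.read_state();g=R.from_euler('z',-.4532).inv().apply(s['ee_pos']-[.5207,-.0415,0])*1e3
print(s['time'],g.round(1),R.from_euler('z',-.4532).inv().apply(s['wrist_force']).round(1))
E
python3 snap.py d0
```

```text
8.1833 [-84.1  -0.2  26.8] [-0.  -0.3  0.1]
```

Call:
arm_command:
  plan: "68 1.8 -0.87 0 0;68 1.8 -0.87 0 0;68 1.8 -0.87 0 0;68 1.8 -0.87 0 0;68 1.8 -0.87 0 0;68 0 0 0 0"

```text
time: 8.68
ee_pos: [0.4544, -0.0094, 0.0269]
ee_rot: [-3.141, 0.0, 2.689]
wrist_force: [-0.1, -0.7, 0.4]
gripper_width: 0.798
grip_force: 0.0
```

```bash
python3 snap.py d1
```

```text
8.8333 [-74.2  -0.2  26.8] [-0.1 -0.3 -0.3]
```

Call:
arm_command:
  plan: "68 1.8 -0.87 0 0;68 1.8 -0.87 0 0;68 1.8 -0.87 0 0;68 1.8 -0.87 0 0;68 1.8 -0.87 0 0;68 0 0 0 0"

```text
time: 9.33
ee_pos: [0.4634, -0.0137, 0.0268]
ee_rot: [-3.141, 0.0, 2.689]
wrist_force: [0.3, -0.1, -0.0]
gripper_width: 0.796
grip_force: 0.0
```

```bash
python3 snap.py d2
```

```text
9.4833 [-64.   -0.1  26.8] [-0.4  0.6 -0.2]
```

Call:
arm_command:
  plan: "68 1.8 -0.87 0 0;68 1.8 -0.87 0 0;68 1.8 -0.87 0 0;68 1.8 -0.87 0 0;68 1.8 -0.87 0 0;68 0 0 0 0"

```text
time: 9.98
ee_pos: [0.4724, -0.0181, 0.0268]
ee_rot: [-3.141, 0.0, 2.689]
wrist_force: [0.7, -0.4, -0.5]
gripper_width: 0.794
grip_force: 0.0
```

```bash
python3 snap.py d3; python3 - <<'E'
import cv2
L=[cv2.imread(f'pics/d{i}_wrist.png') for i in range(4)]
# bed corner patch (fixed) vs carriage rear patch (moves with the carriage), tracked in wrist view
for name,(u,v,w,h) in dict(bed=(268,165,110,40),wings=(270,255,105,70)).items():
    t=L[0][v:v+h,u:u+w]
    for k in range(4):
        m=cv2.matchTemplate(L[k][60:400,230:420],t,cv2.TM_CCOEFF_NORMED);_,q,_,p=cv2.minMaxLoc(m);print(name,k,(p[0]+230-u,p[1]+60-v),round(q,2))
E
```

```text
10.1333 [-53.9   0.1  26.9] [-0.7  0.  -0.6]
bed 0 (0, 0) 1.0
bed 1 (0, -20) 0.94
bed 2 (0, -38) 0.9
bed 3 (0, -57) 0.85
wings 0 (0, 0) 1.0
wings 1 (0, -20) 0.88
wings 2 (0, -27) 0.82
wings 3 (-1, -27) 0.83
```

The plate is now engaged: the wings move with the hand from tool gauge-x ≈ −70.5 (expected −70). I back off 2 mm, lower 6 mm for more overlap, and push on to just before the plunger.

Call:
arm_command:
  plan: "68 -1.8 0.87 0 0;68 0 0 -3 0;68 0 0 -3 0;68 1.8 -0.87 0 0;68 2.7 -1.3 0 0;68 2.7 -1.3 0 0;68 2.7 -1.3 0 0;68 2.7 -1.3 0 0;68 2.7 -1.3 0 0;68 2.7 -1.3 0 0;68 2.7 -1.3 0 0;68 2.7 -1.3 0 0"

```text
time: 11.13
ee_pos: [0.4937, -0.0284, 0.0208]
ee_rot: [-3.141, -0.0, 2.689]
wrist_force: [-2.9, -0.2, 0.6]
gripper_width: 0.797
grip_force: 1.7
```

Call:
arm_command:
  plan: "68 2.7 -1.3 0 0;68 2.7 -1.3 0 0;68 2.7 -1.3 0 0;68 2.7 -1.3 0 0;68 2.7 -1.3 0 0;68 1.8 -0.87 0 0;68 1.8 -0.87 0 0;68 0.9 -0.44 0 0;68 0.9 -0.44 0 0;68 0 0 0 0"

```text
time: 11.97
ee_pos: [0.5127, -0.0374, 0.0208]
ee_rot: [-3.142, 0.0, 2.689]
wrist_force: [-1.3, 0.3, -1.1]
gripper_width: 0.798
grip_force: 0.8
```

```bash
python3 snap.py e0; python3 - <<'E'
import cv2
a=cv2.imread('pics/d0_wrist.png');b=cv2.imread('pics/e0_wrist.png')
t=a[255:325,270:375];m=cv2.matchTemplate(b[60:400,230:420],t,cv2.TM_CCOEFF_NORMED);_,q,_,p=cv2.minMaxLoc(m);print(p[0]-40,p[1]-195,q)
E
```

```text
12.1167 [-9.   0.4 20.9] [-1.  -0.7 -1. ]
-3 -23 0.8115361332893372
```

Call:
arm_command:
  plan: "68 0.9 -0.44 0 0;68 0.9 -0.44 0 0;68 0.9 -0.44 0 0;68 0.9 -0.44 0 0;68 0.9 -0.44 0 0;68 0 0 0 0"

```text
time: 12.62
ee_pos: [0.5174, -0.0395, 0.0209]
ee_rot: [3.141, 0.0, 2.689]
wrist_force: [-2.1, 1.7, 1.2]
gripper_width: 0.794
grip_force: 0.9
```

Call:
arm_command:
  plan: "68 0.9 -0.44 0 0;68 0.9 -0.44 0 0;68 0.9 -0.44 0 0;68 0.9 -0.44 0 0;68 0.9 -0.44 0 0;68 0 0 0 0"

```text
time: 13.12
ee_pos: [0.5213, -0.0415, 0.0208]
ee_rot: [-3.142, -0.001, 2.689]
wrist_force: [-3.7, 1.9, 3.3]
gripper_width: 0.798
grip_force: 2.3
```

Call:
arm_command:
  plan: "68 0.9 -0.44 0 0;68 0.9 -0.44 0 0;68 0.9 -0.44 0 0;68 0 0 0 0;68 0 0 0 0"

```text
time: 13.53
ee_pos: [0.5237, -0.0427, 0.0207]
ee_rot: [-3.142, -0.001, 2.689]
wrist_force: [-4.9, 3.0, 4.5]
gripper_width: 0.793
grip_force: 3.1
```

Call:
arm_command:
  plan: "68 0.9 -0.44 0 0;68 0.9 -0.44 0 0;68 0.9 -0.44 0 0;68 0 0 0 0;68 0 0 0 0"

```text
time: 13.95
ee_pos: [0.5259, -0.0439, 0.0206]
ee_rot: [-3.141, -0.002, 2.689]
wrist_force: [-6.3, 2.8, 4.8]
gripper_width: 0.796
grip_force: 3.9
```

```bash
python3 snap.py e1
```

```text
14.1 [ 5.8  0.1 20.6] [-7.7  0.3  4.4]
```

Force rises with the plunger spring (4.1 → 5.7 → 7 N), which together with the geometry gives the plunger about 6.6 mm in. 3 mm more, then a look at the band.

Call:
arm_command:
  plan: "68 0.9 -0.44 0 0;68 0.9 -0.44 0 0;68 0.9 -0.44 0 0;68 0.45 -0.22 0 0;68 0 0 0 0;68 0 0 0 0;68 0 0 0 0"

```text
time: 14.68
ee_pos: [0.5286, -0.0453, 0.0205]
ee_rot: [-3.141, -0.003, 2.689]
wrist_force: [-9.0, 3.3, 7.0]
gripper_width: 0.794
grip_force: 5.0
```

```bash
python3 snap.py e2; python3 - <<'E'
import cv2,numpy as np
from h import *
G=lambda x,y,z:R.from_euler('z',-.4532).apply(np.array([x,y,z])/1e3)+[.5207,-.0415,0]
o=np.zeros((600,800,3),np.uint8)
for j,n in enumerate(('scene','top')):
    for i,k in enumerate(('d0','e2')):
        c=proj(n,G(80,0,32))[0].round().astype(int)
        p=cv2.imread(f'pics/{k}_{n}.png')[c[1]-15:c[1]+15,c[0]-20:c[0]+20]
        o[i*300:i*300+300,j*400:j*400+400]=cv2.resize(p,(400,300),interpolation=cv2.INTER_CUBIC)
    print(n,[(x,((proj(n,G(x,0,39))[0]-c+[20,15])*10).round()) for x in(69,79,87.5,95.5)])
cv2.imwrite('pics/band.png',o)
E
```

```text
14.8333 [ 8.8  0.1 20.5] [-10.1   0.9   7.2]
scene [(69, array([153., 167.])), (79, array([194., 134.])), (87.5, array([229., 105.])), (95.5, array([262.,  79.]))]
top [(69, array([173., 190.])), (79, array([194., 140.])), (87.5, array([212.,  98.])), (95.5, array([229.,  59.]))]
```

View pics/band.png

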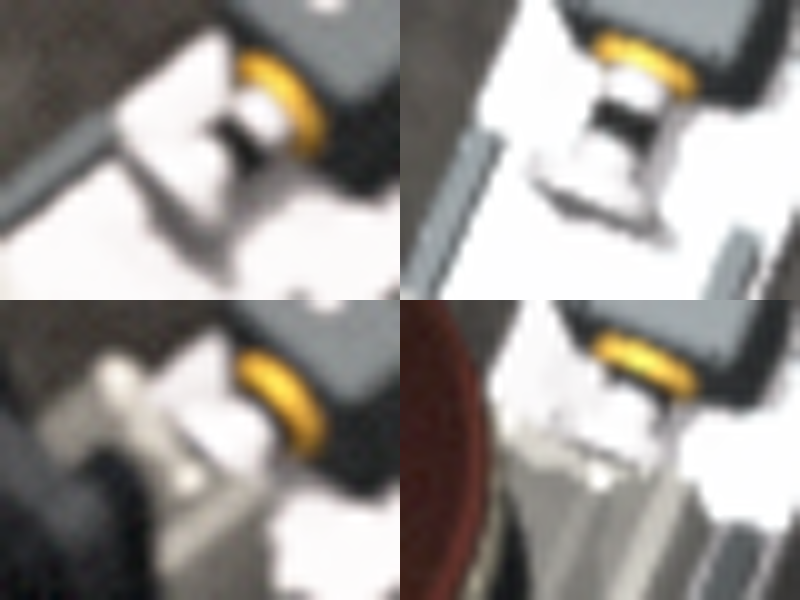

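Band view: before (top row) the band is fully out; now (bottom right) only a thin dark strip about half its width shows at the bush at about (630,385). So the plunger is at about 9.5 mm, wings still open. Now I squeeze gradually.

Call:
arm_command:
  plan: "62 0 0 0 0;56 0 0 0 0;52 0 0 0 0;48 0 0 0 0;44 0 0 0 0;40 0 0 0 0"

```text
time: 15.33
ee_pos: [0.5287, -0.0457, 0.0209]
ee_rot: [-3.141, -0.003, 2.689]
wrist_force: [-10.7, 3.6, 10.8]
gripper_width: 0.472
grip_force: 12.7
```

```bash
python3 snap.py f0
```

```text
15.4833 [ 9.1 -0.3 20.9] [-9.8 -2.6 11. ]
```

Position and push are unchanged; I close the rest.

Call:
arm_command:
  plan: "36 0 0 0 0;32 0 0 0 0;28 0 0 0 0;24 0 0 0 0;20 0 0 0 0;15 0 0 0 0;15 0 0 0 0;15 0 0 0 0;15 0 0 0 0;15 0 0 0 0;15 0 0 0 0"

```text
time: 16.4
ee_pos: [0.5299, -0.0462, 0.0216]
ee_rot: [3.141, -0.001, 2.688]
wrist_force: [-8.1, 0.5, 15.1]
gripper_width: 0.262
grip_force: 62.0
```

```bash
python3 snap.py f1; python3 - <<'E'
import cv2,numpy as np
from h import *
# plunger/block shift in 'top' between e2 and f1, subpixel, against the fixed housing
a,b=[cv2.cvtColor(cv2.imread(f'pics/{k}_top.png'),6).astype(np.float32) for k in('e2','f1')]
G=lambda x,y,z:R.from_euler('z',-.4532).apply(np.array([x,y,z])/1e3)+[.5207,-.0415,0]
for x,y,z,h in((78,0,32,7),(60,-10,48,10),(107,0,52,9)):
    u,v=proj('top',G(x,y,z))[0].round().astype(int)
    print((x,y,z),cv2.phaseCorrelate(a[v-h:v+h,u-h:u+h],b[v-h:v+h,u-h:u+h],cv2.createHanningWindow((2*h,2*h),5)),np.abs(a-b)[v-h:v+h,u-h:u+h].mean())
print('px per mm along x',(proj('top',G(80,0,32))-proj('top',G(70,0,32)))/10)
E
```

```text
16.55 [10.4 -0.2 21.7] [-7.9 -2.  13.8]
(78, 0, 32) ((0.8155451155971702, 0.5171655186823942), 0.8360325548383924) 10.25
(60, -10, 48) ((0.38888719096221536, -0.18527116460516524), 1.1994577878713608) 1.7988122
(107, 0, 52) ((-0.10517180389617131, 0.07279475679778713), 0.983716270805877) 0.40632996
px per mm along x [[ 0.21015533 -0.49089092]]
```

Opening 22.4 mm with 62 N grip means both wings are shut on the stem. The block shifted under 1 mm (plunger about 10 mm), and the push is still about 8 N. I settle briefly and check for drift.

Call:
arm_command:
  plan: "15 0 0 0 0;15 0 0 0 0;15 0 0 0 0;15 0 0 0 0;15 0 0 0 0;15 0 0 0 0"

```text
time: 17.05
ee_pos: [0.53, -0.0462, 0.0217]
ee_rot: [3.141, -0.001, 2.688]
wrist_force: [-8.3, 2.3, 14.4]
gripper_width: 0.262
grip_force: 62.0
```

```bash
python3 snap.py g1; python3 -c "
import cv2,numpy as np
a,b=[cv2.imread(f'pics/{k}_top.png').astype(float)[175:260,220:290] for k in('f1','g1')];print(abs(a-b).mean(),abs(a-b).max())
from bench import r;print(r.read_state()['grip_force'],r.read_state()['gripper_width'])"
```

```text
17.2 [10.3 -0.2 21.6] [-8.1 -1.7 14.9]
1.6872268907563026 13.0
62.02114015817642 0.26053839704395887
```

Steady, so I hand in.

```bash
python3 -c "
from bench import r
print(r.job_done())"
```

```text
the job is handed in; nothing more can be done
None
```

The job is handed in at 17.2 s, verdict not shown: by my measurements the plunger is about 10 mm in (mid-band), both wings are held shut at 62 N grip with about 8 N push on the block, and it was steady, so you can tighten the lock screw.

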